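# Seat specimen bars in the V fixture and lock them with the mallet

## Robot

A 6-joint arm with a two-finger parallel gripper is mounted at the origin on the work surface. World frame = base frame: x ahead of the robot, y to its left, z up, the work surface at z = 0. Lengths are in m, angles in degrees, forces in N, time in s.
With the tool pointing down it reaches from about 0.4 to 0.825 m from the base axis. Payload 7 kg.
Tool frame: the origin (TCP) lies midway between the tips of the shut fingers; the grasp point (between the pads) lies 19 mm behind it; z points along the fingers, y is the line along which they close (so a half turn about z gives the same grasp; the last joint's range is limited). The gripper opens to 88 mm and grips with 3 to 60 N. Pads are 19 mm wide; open, the fingers measure 130 mm over their backs; the gripper's body (78 mm by 193 mm) begins 47 mm behind the grasp point.
Start: joints at [-49.498, 20.546, 0.682, 0, -70.136, -16.507], TCP at [0.274, -0.617, 0.227] pointing down, gripper open.
Joint ranges: [-176.03, 176.03], [-82.01, 121.73], [-58.28, 71.71], [-173.87, 95.51], [-174.79, -0.11], [-173.66, 173.66]. Speed limits (degrees/s): [136.94, 136.94, 172.46, 180, 180, 180].

## Interface

Orientations are given as a 3x3 rotation matrix whose columns are the frame's x, y, z axes.
In Python, from rig import robot gives the robot as it stands. Calls block until the motion is done:
- robot.goto(position, orientation): joint-space move of the TCP to a pose.
- robot.servo_line(position, ori=None, speed=0.15): straight line of the TCP; ori=None keeps the orientation; speed is the mean speed in m/s.
- robot.movej(angles): joint-space move.
- robot.move_gripper(opening): opening from 0.0 (shut) to 1.0 (fully open); the grip force is fixed at half the most; returns when the fingers have stopped.
- robot.dwell(seconds).
- robot.ik(position, orientation): joint angles nearest the present ones, or None.
- robot.grab_frame(name): name is "side" or "top"; returns (picture, depth): 480x640x3 uint8, red, green, blue; 480x640 float32, m along the optical axis (not along the pixel's ray), 0 where there is no reading.
- robot.camera_info(name): a dict with "vfov" (degrees; the focal length in pixels is half the picture's height over the tangent of half this angle, whatever the lens; pixels are square), "cx", "cy" (the principal point, pixels), "view" (4x4, takes a point from world to camera coordinates). Camera axes: x right, y down, z forward; pixel columns grow to the right and rows downward; lengths in m; the calibration is good to about 2 mm. A picture is of the moment at which its call begins. camera_info takes no time and is no camera call.
A pose or a line that the arm cannot do raises robot.Unreachable and nothing moves.
- robot.job_done(): hands the job in; it is judged then, once.
Readings, each from a call of its own:
- robot.read_t(): time.
- robot.read_qpos(): joint angles.
- robot.read_qvel(): joint speeds.
- robot.read_effort(): joint torques, N m.
- robot.read_position(): TCP position.
- robot.read_tcp_rot(): TCP orientation.
- robot.read_force(): force on the tool from outside, world axes, zero at the start.
- robot.read_ft_torque(): the same for the moment, N m.
- robot.read_grip_width(): opening from 0.0 (shut) to 1.0 (fully open).
- robot.read_finger_force(): force on a finger pad.
Only numpy, scipy, OpenCV 4.12 (cv2) and the standard library are available. Lean on these libraries where they do the work, as an engineer would, in place of code of your own. Each camera call takes 0.05 s, during which the arm holds its last target. There are 200 camera calls.

## Task

Load every aluminium specimen bar into the steel fixture for the microscope, one bar to a V, each standing upright and pushed in until it settles centred against both faces. Only when all of them are home, take the mallet and drive down fully, with its head and never with the gripper, the lock pin behind each V that holds a bar; leave the pin of an empty V up. Stand the mallet back upright on its head in the middle of the rubber mat, and leave every bar still home (push back any that was knocked, into the V it was in) and the jar, bottle and tube rack undisturbed.

Things in the scene. Friction and masses are not known exactly. Their poses are not given: they have to be found in the camera images.
- fixture: steel fixture fixed to the bench, 376 mm wide (y), 55 mm high: three V seats in a row before a bar (x 44 to 94 mm). Each V: two upright plates 12 mm thick at 90 degrees, open to the fixture's -x (towards the robot); the bench is its floor. Origin: on the bench, at the axis of a bar seated in the middle V; apex at x 42, plate tips at x -6 mm (mouth 96 mm wide, 113 over the plates' outsides)
- seat1 (a point): point on the bench where the axis of a bar stands when it rests against both faces of the V at the fixture's +y end (V 1; its y is 125 mm in the fixture frame); axes as the fixture's
- pin1 (a joint): stiff sprung lock pin of V 1: 0 = up (its top 30 mm above the fixture's top), 0.014 m = fully down. It slides straight down; a force of about 8 N drives it, and it stays where it is left
- pin1_top (a point): centre of the flat top of lock pin 1 (22 mm diameter cap, 8 mm thick), moves with the pin; 71 mm behind seat 1 along the fixture's x, 85 mm above the bench when up
- seat2 (a point): point on the bench where the axis of a bar stands when it rests against both faces of the V in the middle (V 2; its y is 0 mm in the fixture frame); axes as the fixture's
- pin2 (a joint): stiff sprung lock pin of V 2: 0 = up (its top 30 mm above the fixture's top), 0.014 m = fully down. It slides straight down; a force of about 8 N drives it, and it stays where it is left
- pin2_top (a point): centre of the flat top of lock pin 2 (22 mm diameter cap, 8 mm thick), moves with the pin; 71 mm behind seat 2 along the fixture's x, 85 mm above the bench when up
- seat3 (a point): point on the bench where the axis of a bar stands when it rests against both faces of the V at the fixture's -y end (V 3; its y is -125 mm in the fixture frame); axes as the fixture's
- pin3 (a joint): stiff sprung lock pin of V 3: 0 = up (its top 30 mm above the fixture's top), 0.014 m = fully down. It slides straight down; a force of about 8 N drives it, and it stays where it is left
- pin3_top (a point): centre of the flat top of lock pin 3 (22 mm diameter cap, 8 mm thick), moves with the pin; 71 mm behind seat 3 along the fixture's x, 85 mm above the bench when up
- bar1: upright round aluminium bar standing on the bench, 60 mm diameter, 60 mm tall, about 0.46 kg, with a thin dark line round its foot; origin: centre of its underside, z up along its axis. Bars may be absent (None)
- bar2: upright round aluminium bar standing on the bench, 60 mm diameter, 60 mm tall, about 0.46 kg, with a thin dark line round its foot; origin: centre of its underside, z up along its axis. Bars may be absent (None)
- bar3: upright round aluminium bar standing on the bench, 60 mm diameter, 60 mm tall, about 0.46 kg, with a thin dark line round its foot; origin: centre of its underside, z up along its axis. Bars may be absent (None)
- mallet: mallet standing on its head: black upright head 44 mm diameter, 84 mm tall, flat ends; a wooden handle 20 mm wide, 24 mm high sticks out level along the mallet's -x, 20 to 152 mm from the head's axis, its centre line 46 mm above the lower face. 0.35 kg, centre of mass 12 mm from the head's axis. Origin: centre of the head's lower (striking) face, z up
- mallet_grip (a point): point on the mallet's handle, on its centre line, 58 mm from the head's axis, a good place to grip from above across the handle (20 mm wide)
- mat: flat black rubber mat fixed to the bench, 110 x 110 mm, 4 mm thick, where the mallet's head stands; origin: centre of its underside
- jar: bystander: white jar with a blue cap, 72 mm diameter, 115 mm tall; origin: centre of its underside
- amber: bystander: amber bottle with a black cap, 56 mm diameter, 120 mm tall; origin: centre of its underside
- tuberack: bystander: grey rack of eight tubes with orange caps, 70 x 130 mm, 104 mm tall; origin: centre of its underside
Things that resemble listed ones, but are neither listed nor needed, are in the scene too. What is shaped like the mallet but green, pink or yellow is not meant.

How it is judged (in metres and radians):
On the way, in this order (a step that is already met when the one before it is completed fails the run):
1. every bar stands home in a V, with all the pins still up ((horizontal distance between bar1 and seat1 below 0.003 m or horizontal distance between bar1 and seat2 below 0.003 m or horizontal distance between bar1 and seat3 below 0.003 m) and (horizontal distance between bar2 and seat1 below 0.003 m or horizontal distance between bar2 and seat2 below 0.003 m or horizontal distance between bar2 and seat3 below 0.003 m) and (horizontal distance between bar3 and seat1 below 0.003 m or horizontal distance between bar3 and seat2 below 0.003 m or horizontal distance between bar3 and seat3 below 0.003 m) and angle between each of bar1, bar2, bar3's own z axis and vertical below 0.06 rad and value of joint each of pin1, pin2, pin3 below 0.004 m), for 0.2 s.
2. the pin behind every seated bar is driven down (((horizontal distance between bar1 and seat1 below 0.003 m and value of joint pin1 above 0.011 m) or (horizontal distance between bar1 and seat2 below 0.003 m and value of joint pin2 above 0.011 m) or (horizontal distance between bar1 and seat3 below 0.003 m and value of joint pin3 above 0.011 m)) and ((horizontal distance between bar2 and seat1 below 0.003 m and value of joint pin1 above 0.011 m) or (horizontal distance between bar2 and seat2 below 0.003 m and value of joint pin2 above 0.011 m) or (horizontal distance between bar2 and seat3 below 0.003 m and value of joint pin3 above 0.011 m)) and ((horizontal distance between bar3 and seat1 below 0.003 m and value of joint pin1 above 0.011 m) or (horizontal distance between bar3 and seat2 below 0.003 m and value of joint pin2 above 0.011 m) or (horizontal distance between bar3 and seat3 below 0.003 m and value of joint pin3 above 0.011 m))), for 0.2 s.
At the end, for the whole second after the job is handed in: Every bar stands upright and at rest with its axis within 3 mm of the seat point of a V whose pin is down by more than 11 of its 14 mm; the pin of an empty V is still up (less than 4 mm down); the mallet stands upright on its head on the mat, within 35 mm of the mat's centre, at rest (all of step 2 and (value of joint pin1 below 0.004 m or horizontal distance between any of bar1, bar2, bar3 and seat1 below 0.003 m) and (value of joint pin2 below 0.004 m or horizontal distance between any of bar1, bar2, bar3 and seat2 below 0.003 m) and (value of joint pin3 below 0.004 m or horizontal distance between any of bar1, bar2, bar3 and seat3 below 0.003 m) and angle between each of bar1, bar2, bar3's own z axis and vertical below 0.06 rad and linear speed of each of bar1, bar2, bar3, mallet below 0.02 m/s and horizontal distance between mallet and mat below 0.035 m and angle between mallet's own z axis and vertical below 0.1 rad and z of mallet in the frame of mat below 0.012 m); the robot touches nothing.
It fails at once if a lock pin is pressed by the gripper, the arm or a bar instead of the mallet (contact force between any of the fingers, the arm, bar1, bar2, bar3 and pin1 above 3 N or contact force between any of the fingers, the arm, bar1, bar2, bar3 and pin2 above 3 N or contact force between any of the fingers, the arm, bar1, bar2, bar3 and pin3 above 3 N).
It fails at once if a bystander (jar, amber bottle, tube rack) is shifted by more than 25 mm or tipped (distance of any of jar, amber, tuberack from where it was at the start of the episode above 0.025 m or angle between any of jar, amber, tuberack's own z axis and vertical above 0.3 rad).
Of bar1, bar2, bar3 only 2 to 3 are there at a start; the rules pass over those that are not, and their reading is None.
At some moment in a run one of bar1, bar2, bar3 may be knocked a few centimetres aside while the robot is not near it.
It also fails if it takes over 210 s, if anything falls off the work surface, if the arm or the gripper's body presses on something with over 40 N, if the wrist force passes 120 N, or if a joint passes its speed limit or range.

## Working session

There is one attempt and no reset: what is moved stays moved. The work goes in short steps, each a Python script; the robot and the scene stay as the last script left them, time stands still between calls to the robot, and variables do not carry over. Pictures are saved under pics/ and viewed, at most 14 in all, crops included, and the job is handed in when it is done.

```bash
ls; mkdir -p pics; python3 - <<'E'
from rig import robot
import cv2,numpy as np
for n in("side","top"):
    p,d=robot.grab_frame(n); cv2.imwrite(f"pics/{n}0.png",p[:,:,::-1]); np.savez(f"{n}0.npz",p=p,d=d)
    print(n,robot.camera_info(n), (d>0).mean())
print(robot.read_t(),robot.read_tcp_rot(),robot.read_force())
E
```

```text
pics
side {'vfov': 51.26196068376468, 'cx': 327.6576903988116, 'cy': 231.3207351008848, 'view': array([[-7.06145461e-01, -7.08066557e-01,  5.82777269e-04,
         3.55179063e-01],
       [-5.13240788e-01,  5.11280929e-01, -6.89329895e-01,
         2.46431453e-01],
       [ 4.87793483e-01, -4.87066282e-01, -7.24447345e-01,
         1.28782818e+00],
       [ 0.00000000e+00,  0.00000000e+00,  0.00000000e+00,
         1.00000000e+00]])} 0.9959765625
top {'vfov': 49.495418659069344, 'cx': 316.8103780666733, 'cy': 240.7568597089465, 'view': array([[-0.0073627 , -0.99985371,  0.01543881,  0.05535706],
       [-0.98582381,  0.00466963, -0.16771882,  0.43727633],
       [ 0.16762219, -0.01645481, -0.98571398,  1.5792822 ],
       [ 0.        ,  0.        ,  0.        ,  1.        ]])} 0.99603515625
0.1 [[-9.13613385e-01 -4.06583342e-01 -7.54696101e-04]
 [-4.06584009e-01  9.13612492e-01  1.28762355e-03]
 [ 1.65973499e-04  1.48323748e-03 -9.99998886e-01]] [-0.07699529 -0.32130683  0.10608542]
```

View pics/top0.png

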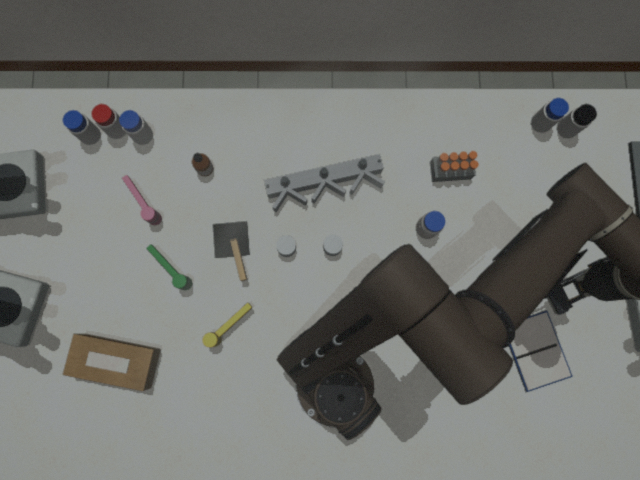

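View pics/side0.png

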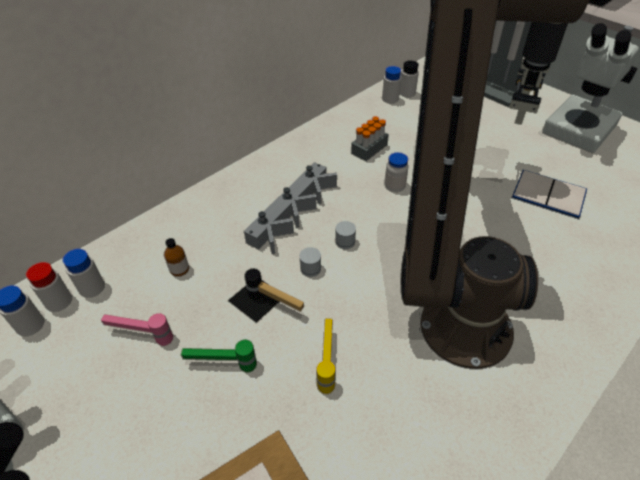

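The top view shows two bars at about (287,246) and (333,245). The fixture pins are at (286,183), (324,173) and (363,164), and the mallet stands on the mat at (232,240). In the side view the bars are at (311,262) and (345,235), and the mallet head is at (253,278). A third bar could still be hidden behind the arm.

```bash
python3 - <<'E'
import cv2,numpy as np
t=cv2.imread("pics/top0.png");s=cv2.imread("pics/side0.png")
cv2.imwrite("pics/tc.png",cv2.resize(t[140:290,195:395],None,fx=4,fy=4,interpolation=cv2.INTER_CUBIC))
cv2.imwrite("pics/sc.png",cv2.resize(s[155:325,225:425],None,fx=3.5,fy=3.5,interpolation=cv2.INTER_CUBIC))
E
```

```text
(no output)
```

View pics/tc.png

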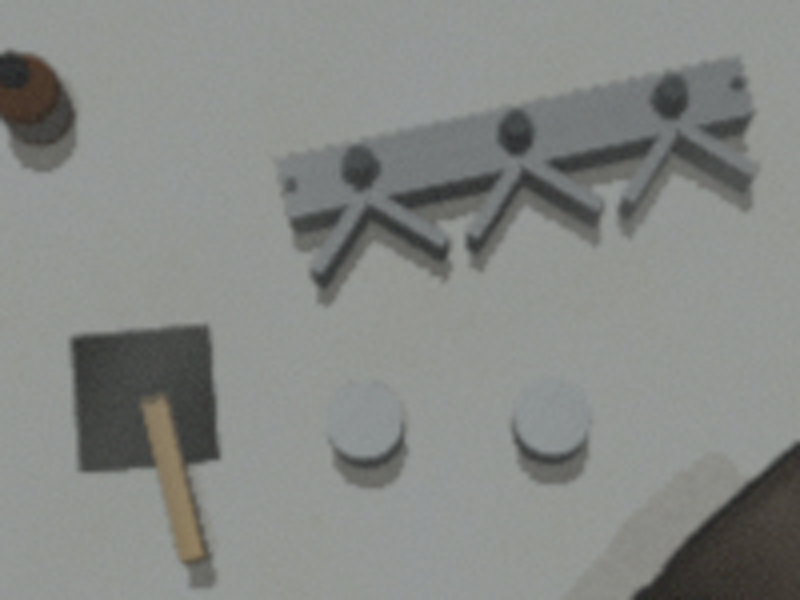

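View pics/sc.png

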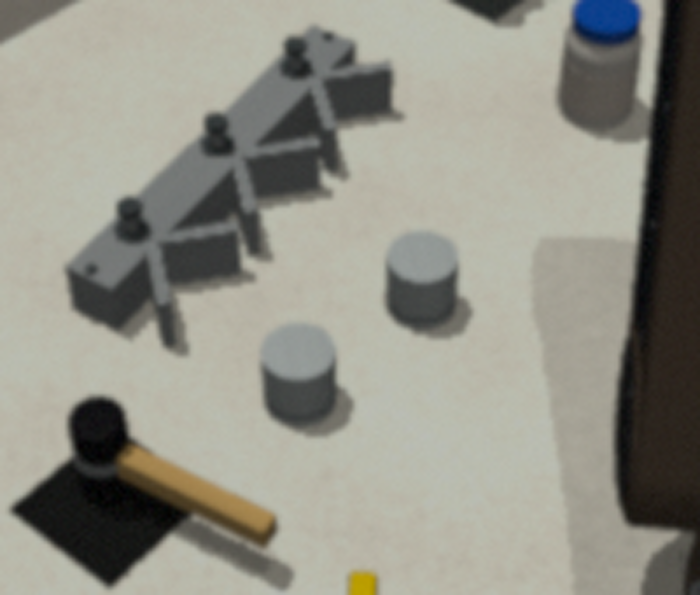

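The crops show both bars clear of everything, all pins up and the mallet head on the mat. Next I'll triangulate these points from the two views.

```bash
cat > h.py <<'E'
import numpy as np,cv2
from rig import robot
def K(n):
    c=robot.camera_info(n); V=c["view"]; f=240/np.tan(np.radians(c["vfov"]/2))
    return np.array([[f,0,c["cx"]],[0,f,c["cy"]],[0,0,1]])@V[:3]
def tri(t,s):
    X=cv2.triangulatePoints(K("top"),K("side"),np.float64(t).reshape(2,1),np.float64(s).reshape(2,1))[:,0]; X=X[:3]/X[3]
    return X, np.hypot(*(proj("top",X)-t)),np.hypot(*(proj("side",X)-s))
def proj(n,X):
    q=K(n)@np.append(X,1); return q[:2]/q[2]
def onplane(n,uv,z):
    P=K(n); A=P[:,[0,1]]; b=P[:,2]*z+P[:,3]
    H=np.column_stack([A,b]); w=np.linalg.solve(H,[uv[0],uv[1],1]); return w[:2]/w[2]
def tc(u,v): return np.array([195+(u+.5)/4-.5,140+(v+.5)/4-.5])
def sc(u,v): return np.array([225+(u+.5)/3.5-.5,155+(v+.5)/3.5-.5])
def down(a):  # tool down, closing line (tool y) at angle a deg in world
    a=np.radians(a); y=np.array([np.cos(a),np.sin(a),0]); z=np.array([0,0,-1.]); return np.column_stack([np.cross(y,z),y,z])
E
python3 - <<'E'
from h import *
np.set_printoptions(precision=4,suppress=True)
L={'pinL':((360,160),(129,207)),'pinM':((516,124),(216,121)),'pinR':((670,88),(296,43)),
'barL':((366,418),(298,352)),'barR':((552,415),(422,260)),
'BL':((278,160),(68,268)),'FLtop':((292,220),(119,300)),'BR':((740,58),(315,27)),'FR':((750,117),(354,43)),
'tipLL':((318,274),(172,322)),'tipRR':((752,180),(390,68)),
'handle end top':((191,553),(268,522)),'handle root':((153,400),(125,458)),
'mat1':((70,338),(83,447)),'mat2':((218,460),(110,585)),'mat3':((80,471),(12,508)),}
for k,(t,s) in L.items(): print(k,*tri(tc(*t),sc(*s)))
# bars: segment top faces by brightness/colour
for n,pts in(("top",[tc(366,418),tc(552,415)]),("side",[sc(298,352),sc(422,260)])):
    p=np.load(n+"0.npz")["p"].astype(float)
    for c in pts:
        u,v=np.int32(c); print(n,c,'RGB',p[v,u],'bench',p[v+0,u+22],'side',p[v+14,u] )
E
```

```text
pinL [0.6223 0.1518 0.0806] 0.3922828621572197 0.44734355320043584
pinM [0.6493 0.0313 0.0837] 0.22780974076183036 0.24877327956862316
pinR [ 0.6759 -0.0885  0.087 ] 0.14494064474787777 0.15193417353373695
barL [0.4248 0.1473 0.0544] 0.1170059029069926 0.14029467658727962
barR [0.4263 0.0045 0.0535] 0.014655156575613672 0.016749094322406864
BL [0.6305 0.2165 0.0492] 0.0955181166327709 0.11152152220214911
FLtop [0.5834 0.2048 0.0379] 0.7180364742582758 0.8476054599766396
BR [ 0.713  -0.1482  0.0508] 0.046326306042139706 0.047647394041584946
FR [ 0.6635 -0.1533  0.0566] 0.4067637906979158 0.42105988821119233
tipLL [0.5419 0.1846 0.0278] 0.8446637363733499 1.0019739339073015
tipRR [ 0.6137 -0.1528  0.0556] 0.8281868311716434 0.8652417944499016
handle end top [0.3205 0.2779 0.0592] 0.30029943203517073 0.38799209622706654
handle root [0.4401 0.3107 0.0538] 0.2996985609269178 0.3786847878344492
mat1 [0.4637 0.3543 0.0947] 6.661496956100936 8.667307385654237
mat2 [ 0.4452  0.3041 -0.1391] 9.56330734982452 11.842244452342847
mat3 [0.4079 0.3864 0.0868] 12.90129758420723 16.210400256955552
top [286.125 244.125] RGB [140. 145. 145.] bench [146. 151. 148.] side [103. 104.  99.]
top [332.625 243.375] RGB [142. 148. 147.] bench [148. 152. 149.] side [101. 104. 100.]
side [309.7857 255.2143] RGB [148. 155. 152.] bench [186. 186. 173.] side [69. 72. 71.]
side [345.2143 228.9286] RGB [149. 154. 152.] bench [185. 187. 173.] side [67. 71. 70.]
```

```bash
cat >> h.py <<'E'
np.set_printoptions(precision=4,suppress=True)
th=12.65; ex=np.array([np.cos(np.radians(th)),np.sin(np.radians(th))]); ey=np.array([-ex[1],ex[0]])
E
python3 - <<'E'
from h import *
for k,u,v,z in(('pinL',360,160,.085),('pinM',516,124,.085),('pinR',670,88,.085),('barL',366,418,.06),('barR',552,415,.06),('BL',278,160,.055),('BR',740,58,.055),('FR',750,117,.055),('hend',191,553,.062),('mat1',70,338,.004),('mat2',218,460,.004),('mat3',80,471,.004),('mat4',208,325,.004)): print('top',k,onplane('top',tc(u,v),z))
for k,u,v,z in(('pinL',129,207,.085),('pinM',216,121,.085),('pinR',296,43,.085),('barL',298,352,.06),('barR',422,260,.06),('BL',68,268,.055),('BR',315,27,.055),('FR',354,43,.055),('hend',268,522,.062),('matL',12,508,.004),('matB',110,585,.004),('headtop',97,424,.088)): print('side',k,onplane('side',sc(u,v),z))
for n,uv in(('jar',(432,222)),('amber',(201,160)),('rack',(459,160))): print(n,onplane('top',uv,.11))
robot.goto([.45,.12,.3],down(th+90)); print(robot.read_qpos(),robot.read_t())
for n in("side","top"):
    p,d=robot.grab_frame(n); cv2.imwrite(f"pics/{n}1.png",p[:,:,::-1])
E
```

```text
top pinL [0.62   0.1508]
top pinM [0.6484 0.0309]
top pinR [ 0.677  -0.0885]
top barL [0.4236 0.1468]
top barR [0.4253 0.0048]
top BL [0.629  0.2162]
top BR [ 0.7115 -0.1477]
top FR [ 0.663  -0.1543]
top hend [0.321  0.2781]
top mat1 [0.4983 0.3841]
top mat2 [0.3999 0.2655]
top mat3 [0.3917 0.3735]
top mat4 [0.5083 0.275 ]
side pinL [0.6197 0.1551]
side pinM [0.6489 0.0326]
side pinR [ 0.6773 -0.0905]
side barL [0.4216 0.1507]
side barR [0.4221 0.0091]
side BL [0.6253 0.2193]
side BR [ 0.7093 -0.1446]
side FR [ 0.6662 -0.154 ]
side hend [0.3181 0.2786]
side matL [0.4979 0.3823]
side matB [0.3908 0.3733]
side headtop [0.4573 0.3202]
jar [ 0.4803 -0.2908]
amber [0.6749 0.403 ]
rack [ 0.6732 -0.3822]
[  39.195    -2.1629  -17.4235    0.0046  -74.7542 -116.5854] 2.7833
```

View pics/top1.png

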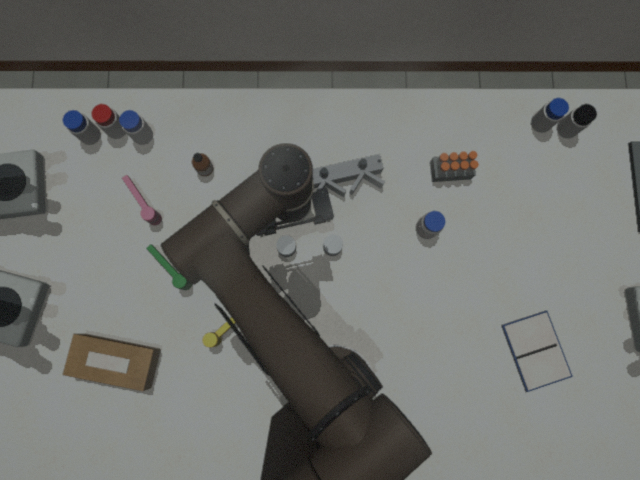

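Only two bars are present, since nothing was hidden under the arm. The estimates agree: fixture yaw is about 13°, origin about (0.5785, 0.0153). I'll load the right-hand bar into V2 first.

```bash
cat >> h.py <<'E'
th=13.0; ex=np.array([np.cos(np.radians(th)),np.sin(np.radians(th))]); ey=np.array([-ex[1],ex[0]])
O=np.array([.5785,.0153]); S={1:O+.125*ey,2:O,3:O-.125*ey}
R=down(th+90)
def P(xy,z): return [xy[0],xy[1],z]
def push(seat,x0=-75,Fmax=12):
    b=seat
    robot.servo_line(P(b+ex*x0/1e3,.012),speed=.1); robot.dwell(.2)
    f0=np.dot(robot.read_force()[:2],ex); x=x0/1e3; F=0
    while x<-.030:
        x+=.004 if x<-.05 else .0007
        robot.servo_line(P(b+ex*x,.012),speed=.03)
        F=f0-np.dot(robot.read_force()[:2],ex)
        if F>Fmax: break
    q=robot.read_position()
    print('push end cmd x',x,'actual',np.dot(q[:2]-b,ex),'F',F,robot.read_force(),robot.read_t())
    robot.servo_line(P(b+ex*(x-.06),.012),speed=.1); robot.servo_line(P(b+ex*(x-.06),.15),speed=.2)
def load(bar,seat):
    robot.goto(P(bar,.16),R); robot.move_gripper(1)
    robot.servo_line(P(bar,.012),speed=.12); robot.move_gripper(0)
    print('grip',robot.read_grip_width()*88,robot.read_finger_force(),robot.read_force())
    robot.servo_line(P(bar,.017),speed=.05)
    g=seat-.028*ex
    robot.servo_line(P(g,.017),speed=.1); robot.servo_line(P(g,.0125),speed=.03); robot.move_gripper(1)
    robot.servo_line(P(g,.11),speed=.15); robot.servo_line(P(seat-.09*ex,.11),speed=.15); robot.move_gripper(0)
    push(seat,-85)
E
python3 - <<'E'
from h import *
load(np.array([.424,.0065]),S[2])
for n in("side","top"):
    p,d=robot.grab_frame(n); cv2.imwrite(f"pics/{n}2.png",p[:,:,::-1])
s=cv2.imread("pics/side2.png");cv2.imwrite("pics/sc2.png",cv2.resize(s[155:325,225:425],None,fx=3.5,fy=3.5,interpolation=cv2.INTER_CUBIC))
E
```

```text
grip 59.423323445296326 29.99967098236084 [-1.6951 -2.8902  4.7166]
push end cmd x -0.03499999999999999 actual -0.03852685762807896 F 13.37968042823735 [-13.8411  -1.3122  11.3235] 20.1667
```

View pics/sc2.png

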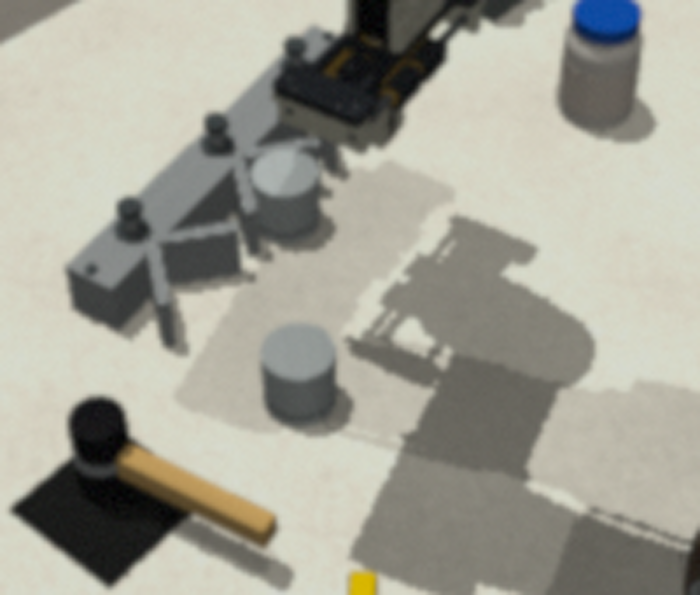

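Bar 2 sits between the plates of V2, with its top face at about (288,172) in the crop. The pusher stopped at −38.5 mm where −39.5 mm was expected. The left bar goes into V1 next.

```bash
python3 - <<'E'
from h import *
load(np.array([.423,.1485]),S[1])
robot.goto([.40,-.2,.35],R)
for n in("side","top"):
    p,d=robot.grab_frame(n); cv2.imwrite(f"pics/{n}3.png",p[:,:,::-1])
s=cv2.imread("pics/side3.png");t=cv2.imread("pics/top3.png")
a=cv2.resize(s[155:325,225:355],(520,680),interpolation=cv2.INTER_CUBIC)[:560]
b=cv2.resize(t[140:290,195:395],None,fx=4,fy=4,interpolation=cv2.INTER_CUBIC)
cv2.imwrite("pics/s3.png",a);cv2.imwrite("pics/t3.png",b)
E
```

```text
grip 59.97505497647168 30.000025928020477 [-1.5389 -0.8983  3.6198]
push end cmd x -0.03499999999999999 actual -0.03814253501697168 F 13.550704958095361 [-13.7816  -1.7855  11.2267] 40.0583
```

View pics/s3.png

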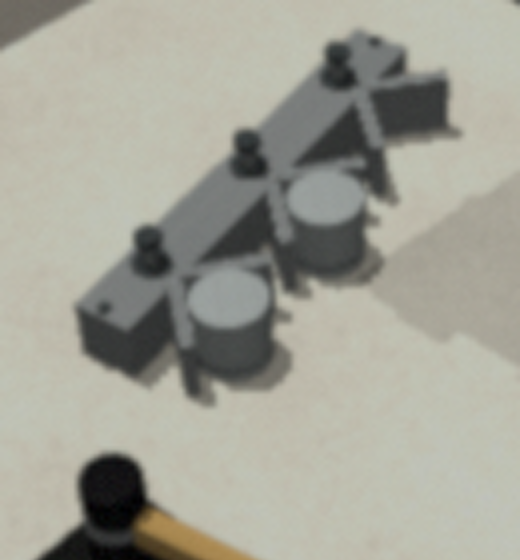

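View pics/t3.png

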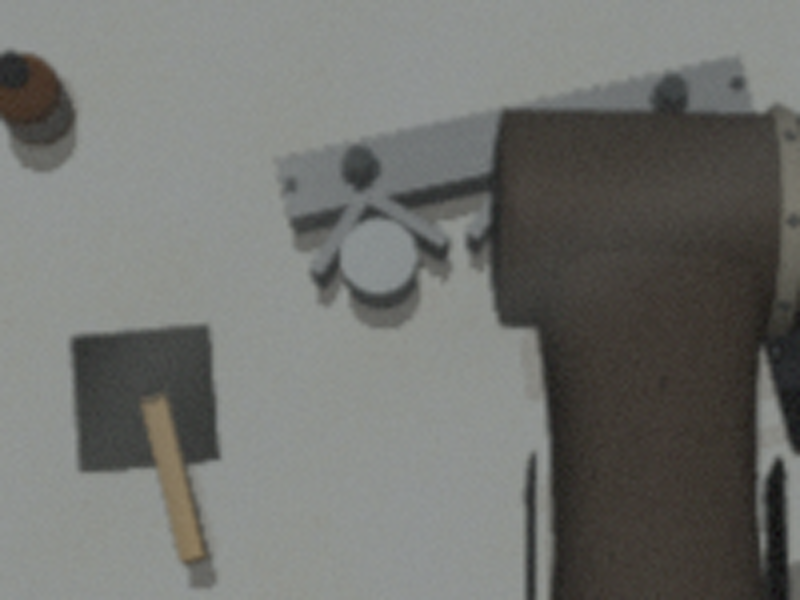

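```bash
python3 - <<'E'
from h import *
def s4(u,v): return np.array([225+(u+.5)/4-.5,155+(v+.5)/4-.5])
B1,B2=onplane('side',s4(229,299),.06),onplane('side',s4(326,198),.06)
p1,p2=onplane('side',s4(148,238),.085),onplane('side',s4(246,140),.085)
T1=onplane('top',tc(379,257),.06);q1=onplane('top',tc(360,160),.085)
f=lambda d:np.array([d@ex,d@ey])*1e3
print('bar-pin (expect -71,0): side',f(B1-p1),f(B2-p2),'top',f(T1-q1)); print('bar-bar (0,125)',f(B1-B2)); print(B1,B2,T1,S[1],S[2])
# mallet handle mask, top
t=cv2.imread("pics/top3.png"); hsv=cv2.cvtColor(t,cv2.COLOR_BGR2HSV)
for n in("top","side"):
    hsv=cv2.cvtColor(cv2.imread(f"pics/{n}3.png"),cv2.COLOR_BGR2HSV)
    m=cv2.inRange(hsv,(8,70,60),(25,255,255)); x0,y0,x1,y1=(225,230,255,290) if n=="top" else (250,265,310,315)
    M=np.zeros_like(m);M[y0:y1,x0:x1]=m[y0:y1,x0:x1]
    c=max(cv2.findContours(M,0,2)[0],key=cv2.contourArea); r=cv2.minAreaRect(c); print(n,r,cv2.contourArea(c)); bx=cv2.boxPoints(r)
    print([ (tuple(np.round(b,1)),onplane(n,b,.062).round(4)) for b in bx])
E
```

```text
bar-pin (expect -71,0): side [-70.2301   0.0324] [-72.0686  -0.5399] top [-71.6113   2.4211]
bar-bar (0,125) [  0.2756 125.4804]
[0.5499 0.1399] [0.5779 0.0176] [0.5497 0.1371] [0.5504 0.1371] [0.5785 0.0153]
top ((238.47882080078125, 260.2450866699219), (39.517822265625, 5.3286824226379395), 76.50426483154297) 138.5
[((np.float32(231.3), np.float32(241.7)), array([0.4317, 0.3136])), ((np.float32(236.5), np.float32(240.4)), array([0.4355, 0.298 ])), ((np.float32(245.7), np.float32(278.8)), array([0.318 , 0.2681])), ((np.float32(240.5), np.float32(280.1)), array([0.3144, 0.2836]))]
side ((280.300048828125, 295.9000549316406), (48.746280670166016, 10.28591251373291), 26.56505012512207) 422.0
[((np.float32(256.2), np.float32(289.6)), array([0.4329, 0.3308])), ((np.float32(260.8), np.float32(280.4)), array([0.4477, 0.3031])), ((np.float32(304.4), np.float32(302.2)), array([0.316 , 0.2696])), ((np.float32(299.8), np.float32(311.4)), array([0.3037, 0.2968]))]
```

Both bars are home: bar minus pin reads about (−71, 0) and the bars are 125 mm apart. I'll pick up the mallet and recheck before striking.

```bash
python3 - <<'E'
from h import *
Rm=down(14.5+90); g=np.array([.4126,.3055])
robot.goto(P(g,.2),Rm); robot.move_gripper(1)
robot.servo_line(P(g,.031),speed=.12); robot.move_gripper(0)
print('grip',robot.read_grip_width()*88,robot.read_finger_force(),robot.read_force())
robot.servo_line(P(g,.16),speed=.1); robot.dwell(.2); print(robot.read_force(),robot.read_t())
pin1=S[1]+.071*ex
robot.servo_line(P(pin1-.05*ex,.16),ori=R,speed=.15)
robot.servo_line(P(pin1-.05*ex,.13),speed=.1); robot.dwell(.2); print(robot.read_force(),robot.read_position(),pin1)
for n in("side","top"):
    p,d=robot.grab_frame(n); cv2.imwrite(f"pics/{n}4.png",p[:,:,::-1])
s=cv2.imread("pics/side4.png");cv2.imwrite("pics/s4.png",cv2.resize(s[125:325,225:425],None,fx=3,fy=3,interpolation=cv2.INTER_CUBIC))
E
```

```text
grip 20.22254179646213 29.37242567539215 [-0.9946 -1.3462  1.4492]
[ 0.6475 -0.0592 -3.4023] 50.7833
[-0.0758  0.2061 -2.9677] [0.5713 0.1421 0.1308] [0.6196 0.1531]
```

View pics/s4.png

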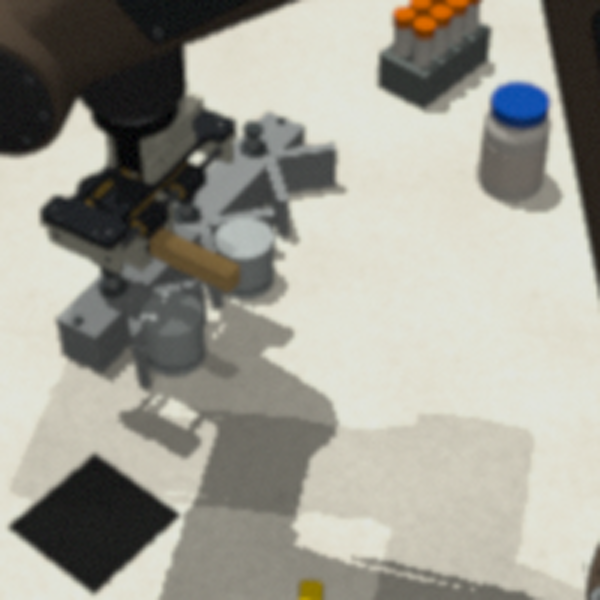

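```bash
python3 - <<'E'
from h import *
for uv in((236,287),(238,265)):
    w=onplane('side',[225+uv[0]/3-.33,125+uv[1]/3-.33],.15); print(w)
q=robot.read_position(); print('expected end',q[:2]-.102*ex)
pin1=S[1]+.071*ex
for n in('side','top'):print(n,'pin top',proj(n,P(pin1,.085)),'head face/top expected',proj(n,P(pin1,.103)),proj(n,P(pin1,.187)))
t=cv2.imread("pics/top4.png"); a=cv2.resize(t[130:250,240:340],None,fx=5,fy=5,interpolation=cv2.INTER_CUBIC)
s=cv2.imread("pics/side4.png"); b=cv2.resize(s[170:270,230:290],None,fx=5,fy=6,interpolation=cv2.INTER_CUBIC)
cv2.imwrite("pics/c4.png",cv2.convertScaleAbs(np.hstack([b[:600],a[:600]]),alpha=1.6))
E
```

```text
[0.4654 0.1298]
[0.4848 0.1093]
expected end [0.4717 0.119 ]
side pin top [262.0625 213.4695] head face/top expected [261.4725 209.0003] [258.5717 187.0273]
top pin top [283.8991 179.7704] head face/top expected [283.6209 178.0897] [282.2356 169.7196]
```

View pics/c4.png

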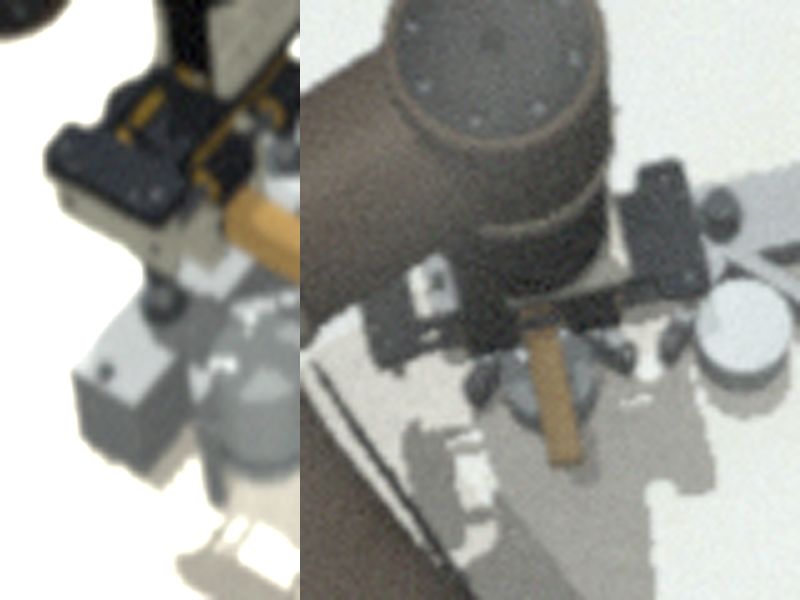

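The handle end is within 3 mm of where it should be, so the head is over pin 1, and both bars are still seated. I'll press pin 1, then pin 2.

```bash
cat >> h.py <<'E'
def strike(pin,Fmax=30,zmin=.088):
    g=pin-.05*ex
    robot.servo_line(P(g,.16),speed=.15); robot.servo_line(P(g,.122),speed=.1); robot.dwell(.3)
    f0=robot.read_force()[2]; z=.122; log=[]
    while z>zmin:
        z-=.001; robot.servo_line(P(g,z),speed=.02)
        F=robot.read_force()[2]-f0; log.append((round(z*1e3),round(robot.read_position()[2]*1e3,1),round(F,1)))
        if F>Fmax: break
    print(log); robot.servo_line(P(g,.16),speed=.1); robot.dwell(.2); print('F after',robot.read_force()[2],f0,robot.read_t())
E
python3 - <<'E'
from h import *
strike(S[1]+.071*ex)
p,d=robot.grab_frame("side"); cv2.imwrite("pics/side5.png",p[:,:,::-1])
E
```

```text
[(121, np.float64(121.0), np.float64(0.9)), (120, np.float64(119.9), np.float64(0.9)), (119, np.float64(118.9), np.float64(-0.2)), (118, np.float64(117.9), np.float64(-0.0)), (117, np.float64(116.9), np.float64(0.1)), (116, np.float64(115.9), np.float64(0.9)), (115, np.float64(114.9), np.float64(0.3)), (114, np.float64(113.9), np.float64(0.3)), (113, np.float64(112.9), np.float64(-0.1)), (112, np.float64(112.2), np.float64(1.6)), (111, np.float64(111.3), np.float64(4.7)), (110, np.float64(110.1), np.float64(5.4)), (109, np.float64(109.0), np.float64(3.9)), (108, np.float64(107.9), np.float64(4.8)), (107, np.float64(106.9), np.float64(4.9)), (106, np.float64(105.9), np.float64(4.6)), (105, np.float64(105.0), np.float64(5.1)), (104, np.float64(103.9), np.float64(4.9)), (103, np.float64(103.0), np.float64(4.9)), (102, np.float64(101.9), np.float64(5.0)), (101, np.float64(100.9), np.float64(5.8)), (100, np.float64(99.9), np.float64(5.1)), (99, np.float64(98.9), np.float64(4.8)), (98, np.float64(97.9), np.float64(5.6)), (97, np.float64(97.5), np.float64(10.8)), (96, np.float64(96.9), np.float64(14.5)), (95, np.float64(96.1), np.float64(17.1)), (94, np.float64(95.2), np.float64(19.7)), (93, np.float64(94.1), np.float64(21.5)), (92, np.float64(93.0), np.float64(22.4)), (91, np.float64(91.9), np.float64(22.9)), (90, np.float64(90.8), np.float64(23.3)), (89, np.float64(89.7), np.float64(23.2)), (88, np.float64(88.5), np.float64(23.8))]
F after -3.4986173997735506 -3.287170953363496 63.95
```

Contact came at 112 mm, followed by 14 mm of travel and then a hard stop. Pin 1 is down, and the mallet slipped a little in the grip after the stop. I'll use a lower force limit on pin 2.

```bash
python3 - <<'E'
from h import *
strike(S[2]+.071*ex,Fmax=15)
robot.servo_line([.41,.29,.2],speed=.2)
for n in("side","top"):
    p,d=robot.grab_frame(n); cv2.imwrite(f"pics/{n}6.png",p[:,:,::-1])
t=cv2.imread("pics/top6.png"); a=cv2.resize(t[140:290,195:395],(500,375),interpolation=cv2.INTER_CUBIC)
s=cv2.imread("pics/side6.png"); b=cv2.resize(s[125:325,200:350],(450,600),interpolation=cv2.INTER_CUBIC)
o=np.zeros((600,800,3),np.uint8); o[:, :400]=b[:,:400]; o[:375,400:]=a[:,100:]
cv2.imwrite("pics/c6.png",cv2.convertScaleAbs(o,alpha=1.3)); print(robot.read_t())
E
```

```text
[(121, np.float64(121.0), np.float64(-0.6)), (120, np.float64(119.9), np.float64(0.0)), (119, np.float64(118.9), np.float64(-0.8)), (118, np.float64(117.9), np.float64(-0.3)), (117, np.float64(116.9), np.float64(1.0)), (116, np.float64(115.9), np.float64(-0.2)), (115, np.float64(114.9), np.float64(-1.1)), (114, np.float64(113.9), np.float64(-0.3)), (113, np.float64(112.9), np.float64(0.5)), (112, np.float64(111.9), np.float64(0.0)), (111, np.float64(110.9), np.float64(-0.1)), (110, np.float64(109.9), np.float64(-0.6)), (109, np.float64(108.9), np.float64(0.0)), (108, np.float64(107.9), np.float64(-0.1)), (107, np.float64(106.9), np.float64(0.1)), (106, np.float64(105.9), np.float64(0.0)), (105, np.float64(104.9), np.float64(-0.2)), (104, np.float64(104.0), np.float64(0.5)), (103, np.float64(103.3), np.float64(3.4)), (102, np.float64(102.2), np.float64(5.7)), (101, np.float64(101.0), np.float64(4.8)), (100, np.float64(99.9), np.float64(4.6)), (99, np.float64(98.9), np.float64(4.9)), (98, np.float64(97.9), np.float64(4.4)), (97, np.float64(97.0), np.float64(4.9)), (96, np.float64(95.9), np.float64(4.6)), (95, np.float64(94.9), np.float64(5.2)), (94, np.float64(93.9), np.float64(4.9)), (93, np.float64(92.9), np.float64(4.3)), (92, np.float64(91.9), np.float64(4.6)), (91, np.float64(90.9), np.float64(5.7)), (90, np.float64(89.9), np.float64(5.8)), (89, np.float64(89.3), np.float64(8.7)), (88, np.float64(88.8), np.float64(13.6))]
F after -3.170436282641239 -3.0811155739194422 75.3833
77.2917
```

View pics/c6.png

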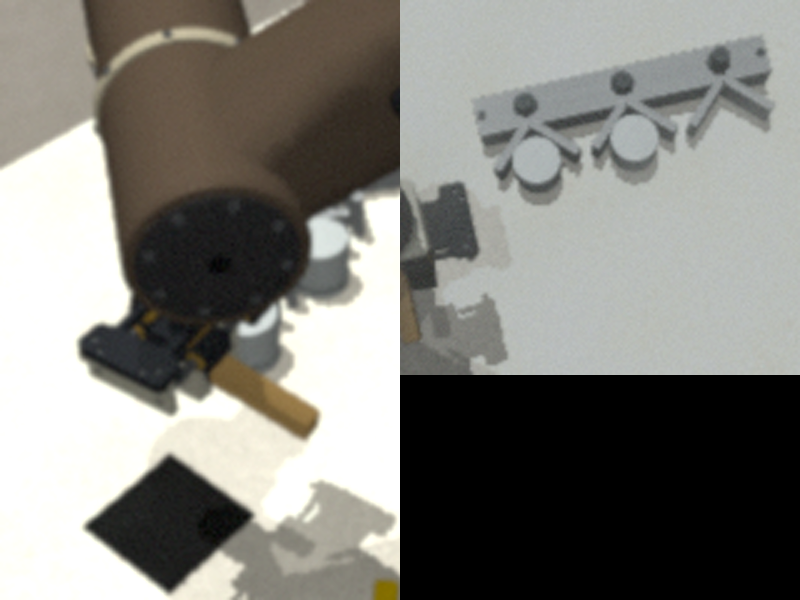

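Pin 2 also travelled its 14 mm to the stop, and both bars look seated. The mallet has tilted slightly in the grip, so I'll measure the tilt from the handle in both views.

```bash
python3 - <<'E'
from h import *
t=cv2.imread("pics/top6.png"); a=cv2.resize(t[210:310,190:257],(402,600),interpolation=cv2.INTER_CUBIC)
s=cv2.imread("pics/side6.png"); b=cv2.resize(s[225:285,260:310],(398,478),interpolation=cv2.INTER_CUBIC)
o=np.zeros((600,800,3),np.uint8); o[:, :402]=a; o[:478,402:]=b
cv2.imwrite("pics/c7.png",cv2.convertScaleAbs(o,alpha=1.3)); print(robot.read_position())
E
```

```text
[0.4103 0.2894 0.1998]
```

View pics/c7.png

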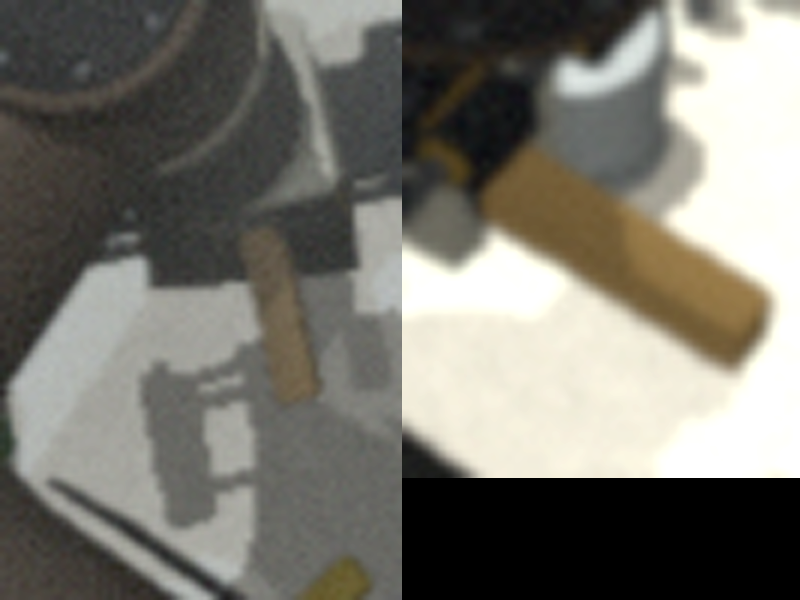

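```bash
python3 - <<'E'
from h import *
f=lambda t,s:tri(np.array([190+t[0]/6-.4,210+t[1]/6-.4]),np.array([260+(s[0]-402)/7.96-.4,225+s[1]/7.97-.4]))
print(f((297,394),(748,320)))      # end top edge mid
print(f((317,388),(768,298)),f((277,403),(728,342)))
q=robot.read_position(); print('level expectation',q[:2]-.102*ex,q[2]+.019+.012)
for tl in(0,4,8,12):
    a=np.radians(tl); d=-ex; X=np.r_[q[:2]+d*(.102*np.cos(a)+.012*-np.sin(a)*-0),q[2]+.019+.012*np.cos(a)-.102*np.sin(a)]
    for n in('top','side'):
        u=proj(n,X); print(tl,n,(u+.4-([190,210] if n=='top' else [260,225]))*(6 if n=='top' else 7.96)+([0,0] if n=='top' else [402,0]))
E
```

```text
(array([0.3139, 0.2685, 0.2106]), np.float64(0.15199578282967574), np.float64(0.19402123817989952))
(array([0.3161, 0.2591, 0.2109]), np.float64(0.03051698876513601), np.float64(0.03879397785869435)) (array([0.3105, 0.278 , 0.2113]), np.float64(0.5171972775537653), np.float64(0.6628870965886967))
level expectation [0.3109 0.2665] 0.23081748803846464
0 top [294.988  395.2452]
0 side [759.402  276.5119]
4 top [296.9726 396.3282]
4 side [759.503  292.2419]
8 top [298.716  396.3428]
8 side [758.1844 307.1817]
12 top [300.2131 395.3051]
12 side [755.4734 321.2629]
```

Triangulation puts the handle end about 17 mm low over 102 mm. That is a pitch of roughly 9.5°, which also matches the 8 mm rise at contact. I'll tilt the tool to level the mallet and then set it down.

```bash
cat > p.py <<'E'
from h import *
a=np.radians(9.5); R2=cv2.Rodrigues(np.array([ey[0],ey[1],0])*a)[0]@R
mat=np.array([.4496,.3245]); G=mat-.05*ex
pos=lambda gz: np.r_[G,gz]+.019*R2[:,2]
robot.servo_line(pos(.19),ori=R2,speed=.1); robot.servo_line(pos(.062),speed=.1); robot.dwell(.3)
f0=robot.read_force()[2]; z=.062
while z>.044:
    z-=.0007; robot.servo_line(pos(z),speed=.02); F=robot.read_force()[2]-f0
    if F>2.5: break
print('touch z',z,F)
robot.move_gripper(1); robot.dwell(.3)
robot.servo_line(pos(z+.13),speed=.15)
robot.goto([.42,-.15,.35],R)
for n in("side","top"):
    p,d=robot.grab_frame(n); cv2.imwrite(f"pics/{n}8.png",p[:,:,::-1])
t=cv2.imread("pics/top8.png"); A=cv2.resize(t[140:290,195:345],(400,400),interpolation=cv2.INTER_CUBIC)
s=cv2.imread("pics/side8.png"); b=cv2.resize(s[155:325,225:358],(400,512),interpolation=cv2.INTER_CUBIC)
o=np.zeros((512,800,3),np.uint8); o[:, :400]=b; o[:400,400:]=A
cv2.imwrite("pics/c8.png",o); print(robot.read_t())
E
python3 p.py
```

```text
touch z 0.048000000000000015 5.202389288912858
89.0
```

View pics/c8.png

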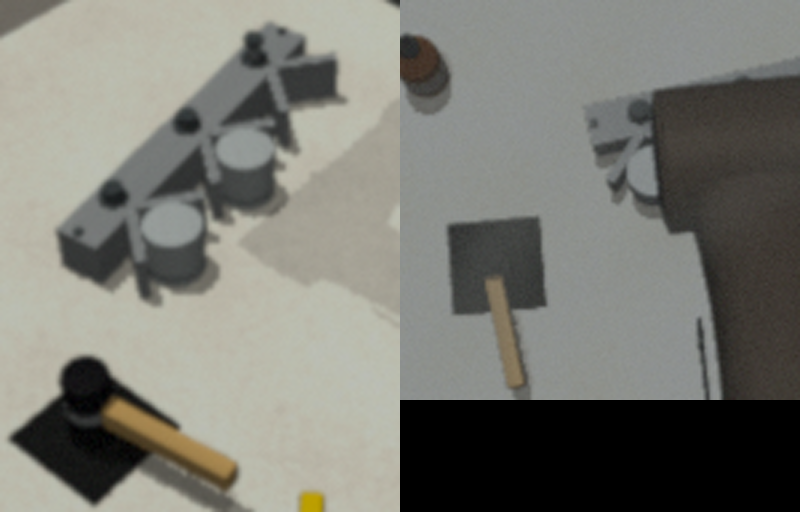

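The mallet stands upright on the middle of the mat. Pins 1 and 2 are down and pin 3 is up. I'll check numerically that the bars haven't moved since they were seated, and wait a little in case one is knocked.

```bash
python3 - <<'E'
from h import *
g=lambda f:cv2.cvtColor(cv2.imread(f),cv2.COLOR_BGR2GRAY).astype(np.float32)
def chk(a,b,n):
    for nm,(u,v) in(('bar1',(282,230)),('bar2',(306,204))):
        sl=np.s_[v-14:v+22,u-14:u+14]; w=cv2.createHanningWindow((28,36),cv2.CV_32F)
        print(n,nm,cv2.phaseCorrelate(a[sl].copy(),b[sl].copy(),w), np.abs(a[sl]-b[sl]).mean())
a=g("pics/side3.png"); chk(a,g("pics/side8.png"),'8')
for k in range(3):
    robot.dwell(4); p,_=robot.grab_frame("side"); cv2.imwrite(f"pics/side9{k}.png",p[:,:,::-1]); chk(a,g(f"pics/side9{k}.png"),k)
q=g("pics/side92.png"); print('scene moved since 8:',(np.abs(q-g("pics/side8.png"))>25).sum(), robot.read_t(),robot.read_qvel())
E
```

```text
8 bar1 ((0.05717419664049217, 0.09370962518931236), 0.9783310046902409) 2.8333333
8 bar2 ((-0.060946462279503066, -0.08187587668264484), 0.9925021767616272) 2.7539682
0 bar1 ((-0.020234488690967112, -0.009418821592152682), 0.9384511453134042) 2.8869047
0 bar2 ((-0.14154356923955191, -0.04659461032144918), 0.9998354770519116) 2.7777777
1 bar1 ((-0.10431425385167081, -0.04291074640699932), 0.9454323609670003) 2.830357
1 bar2 ((-0.02590863608451599, -0.09939301487253616), 0.9329254887722157) 2.7876985
2 bar1 ((0.005494151831806349, -0.056226366892559554), 0.9453752720797504) 2.8690476
2 bar2 ((0.010250945243164722, -0.13170136056426784), 0.9456311674029739) 2.8204365
scene moved since 8: 25 101.15 [ 0.089   0.0575  0.0946 -0.0168  0.0009 -0.0065]
```

```bash
python3 -c "
from rig import robot
print(robot.job_done())"
```

```text
the job is handed in; nothing more can be done
None
```

I handed the job in at about 101 s: both bars present measured home in V1 and V2, their pins were driven fully down with the mallet head, V3's pin is still up, and the mallet stands on the mat. The hand-in gave no verdict, so these are my own camera and force checks.

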